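# Gauge the dosing bore with the depth rod

## Robot

A 6-joint arm with a two-finger parallel gripper is mounted at the origin on the work surface. World frame = base frame: x ahead of the robot, y to its left, z up, the work surface at z = 0. Lengths are in m, angles in rad, forces in N, time in s.
With the tool pointing down it reaches from about 0.3 to 0.775 m from the base axis. Payload 14.6 kg.
Tool frame: the origin (TCP) lies midway between the tips of the shut fingers; the grasp point (between the pads) lies 19 mm behind it; z points along the fingers, y is the line along which they close (so a half turn about z gives the same grasp; the last joint's range is limited). The gripper opens to 85 mm and grips with 20 to 120 N. Pads are 22 mm wide; open, the fingers measure 114 mm over their backs; the gripper's body (76 mm by 85 mm) begins 54 mm behind the grasp point. The pads swing forward as they close: fully open they stand 13 mm farther back than shut.
Start: joints at [-1.174, 0.3, 1.521, -0, 1.321, -0.067], TCP at [0.246, -0.492, 0.231] pointing down, gripper open.
Joint ranges: [-3.03, 3.03], [-0.79, 2.21], [0.23, 2.52], [-1.04, 4.18], [0, 3.07], [-2.55, 2.55]. Speed limits (rad/s): [2.22, 2.22, 2.57, 3.14, 3.14, 3.14].

## Interface

Orientations are given as a 3x3 rotation matrix whose columns are the frame's x, y, z axes.
In Python, from station import sense, read_camera, job_done, outline_of gives the robot as it stands.
- The arm moves only by the tool play_rows, never from a script. Its argument "motion" is a list of rows, each an object with "dp": the shift along the tool's x, y, z in mm, a list of three; "twist": the turn about the tool's z in rad. A call has 1 to 12 rows; each row shifts and turns the commanded pose from where the row before left it, along the tool's axes as they then stand; what a row does not reach is not made up. A row lasts 1/8 s, in which the tool goes at most 62.5 mm and 10.7 degrees, less where a joint would pass 70% of its speed; a pose out of reach is approached as far as the arm can. A call with a gripper value outside its range is refused whole. "claw" is the finger opening in mm, from 0 to 85.4, set as the call begins (left out, the last holds). The fingers move at their own pace and stop on an object; "squeeze" is the grip in N (left out, the last holds). Time passes only in rows, so rows that do not move let the fingers close. It gives the time, the measured TCP pose, the force, the opening and the grip force at its end, in the units of the state.
- sense(): the state, without advancing time (a new reading comes with each control period).
- read_camera(name): name is "side" or "top" or "wrist"; returns a dict with "color" (420x560x3 uint8, red, green, blue), "depth" (420x560 float32, m along the optical axis (not along the pixel's ray), 0 where there is no reading), "camera_matrix" (3x3 intrinsics, pixels), "k1" (the pictures are not rectified: a ray, as slopes to the right and down, at radius r is drawn at 1 + k1 r^2 times it, then the intrinsics apply), "xyz" and "orientation" of the camera in the world; the wrist camera has in their place "mount" (4x4, takes a point from camera to tool coordinates, whose origin is the TCP and whose axes are the flange's). Camera axes: x right, y down, z forward; pixel columns grow to the right and rows downward; lengths in m; the calibration is good to about 2 mm. A picture is of the moment at which its call begins: read the wrist's pose just before it.
- job_done(): hands the job in; it is judged then, once.
Trained networks look in a picture, given as the dict that the camera call returned (one of the last four; its "shot" number tells which), for a name from the list of things; names that differ only in an ending like _2 or _b are one class to them, and where a whole thing is asked for, a point or a joint stands for the part that bears it (a point fixed in the world has none). Each returns a list of dicts, best first, with "conf" (0 to 1); they miss things now and then, are a little off and sometimes report something else, mostly with a low value. They report only what shows in the picture. A call takes as long as a camera call. They do not tell look-alikes from the thing itself.
- outline_of(picture, label): "pixels" (420x560 bool, what is visible of it) and "extent" ([left, top, right, bottom] in pixels, round what is visible of it).
The state is a dict: "t": time; "joint_positions": joint angles; "qvel": joint speeds; "joint_torque": joint torques, N m; "tcp_pos": TCP position; "tcp_rot": TCP orientation; "wrist_force": force on the tool from outside, world axes, zero at the start; "ft_torque": the same for the moment, N m; "opening": opening from 0.0 (shut) to 1.0 (fully open); "finger_force": force on a finger pad.
Only numpy, scipy, OpenCV 4.12 (cv2) and the standard library are available. Lean on these libraries where they do the work, as an engineer would, in place of code of your own. Each camera call takes 0.05 s, during which the arm holds its last target. There are 200 camera calls.

## Task

Take the depth rod from its grey stand and slide it, narrow end first, down the bore of the aluminium dosing block, pushing the stiff seal ring ahead of it until the rod truly bottoms on the hard stop, gently: press with no more than about 25 N. Leave the rod standing bottomed there, then slide the red cursor along the white scale until it reads the length of rod (handle included) that stands out above the mouth of the bore, to within 4 mm. Leave the jars and the yarn cone where they are.

Things in the scene. Friction and masses are not known exactly. Their poses are not given: they have to be found in the camera images.
- rod_center (a point): Middle of the depth rod (75 mm from either end), about 0.11 kg, 150 mm long. From the bottom: steel nose 6 mm thick, 10 mm long; steel shank 14 mm thick, 105 mm long, with four thin black rings; orange square handle 20 x 20 mm, 35 mm long. z runs from tip to top; x and y are square to the handle's flat sides. It starts upright in the stand.
- rod_top (a point): Centre of the top end of the rod's orange handle; 150 mm from the tip.
- rod_tip (a point): Centre of the lower end of the rod's thin nose.
- stand: Grey plastic stand with a blue band, fixed, 60 x 60 x 60 mm; origin at the centre of its underside. The rod stands in a central hole 16 mm wide and 50 mm deep.
- block: Aluminium dosing block, fixed, 56 x 56 mm, 115 mm high, with a blue 90 x 90 x 8 mm flange at its foot and a blue band; origin at the centre of its underside. A hard stop lies hidden in its bore, at a depth that differs each time: the nose of the rod meets it 52 to 98 mm below the mouth, so 52 to 98 mm of rod stand out when bottomed.
- mouth (a point): Centre of the bore's mouth, on the block's top; z up. The bore is vertical, 16 mm wide, 3 mm chamfer. A black seal ring with a 10 mm hole starts 15 to 28 mm below the mouth: the rod's nose passes through it, its shoulder pushes the ring down. The ring slides at about 6 N plus 20 N per m/s, does not spring back, and holds the rod up if that is let go early.
- scale: White scale plate, fixed, 66 x 190 x 10 mm, lying flat; origin at the centre of its underside, its long side along its own y. Black ticks every 10 mm on both sides, longer every 50 mm; the zero tick is blue and lies at y = -65 mm; readings grow along +y.
- cursor (a joint): Reading of the red cursor in m (0 at the blue zero tick, 0.13 at the far end); it slides along the scale's +y with about 1.5 N of friction and stays where it is left.
- cursor_grip (a point): Point to grip the red cursor: on its centre line, 37 mm above the table. The cursor is a block 24 mm across the scale, 20 mm along it, reaching from 11 to 53 mm above the table; a thin red needle at its middle shows the reading.
- jar_red_center (a point): Centre of a red dye jar, 54 mm wide, 110 mm high: leave alone.
- jar_amber_center (a point): Centre of an amber dye jar, 54 mm wide, 110 mm high: leave alone.
- cone_center (a point): Centre of a grey yarn cone, 90 mm wide at its foot, 140 mm high: leave alone.
Mind the look-alikes: they are no part of the job. Of the things like the scale, leave any that is brown; of the rest the larger one is meant.

How it is judged:
By the outcome, as a careful person would: the job done as asked, in the order asked, and still so for the second after the job is handed in, with the robot touching nothing.
It also fails if it takes over 67 s, if anything falls off the work surface, if the arm or the gripper's body presses on something with over 40 N, if the wrist force passes 120 N, or if a joint passes its speed limit or range.

## Working session

There is one attempt and no reset: what is moved stays moved. The work goes in short steps, Python scripts to look and compute and a tool call to move; the robot and the scene stay as the last step left them, time stands still between calls to the robot, and variables do not carry over. Pictures are saved under pics/ and viewed, at most 10 in all, crops included, and the job is handed in when it is done.

Besides the shell and the picture viewer there is one more tool, called after "Request:" by a JSON object that holds its "api" and its "payload". play_rows: Moves the arm, as the interface text tells. Its arguments: {"type":"object","properties":{"motion":{"type":"array","items":{"type":"object","properties":{"dp":{"type":"array","items":{"type":"number"}},"twist":{"type":"number"}}}},"claw":{"type":"number"},"squeeze":{"type":"number"}},"required":["motion"]}

```bash
mkdir -p pics; ls; python3 - <<'E'
from station import *
import cv2,numpy as np
s=sense(); print(s['t'],s['tcp_pos'],s['tcp_rot'],s['wrist_force'],s['opening'])
ims=[]
for n in ['top','side']:
    p=read_camera(n); print(n,p['xyz'],np.round(p['orientation'],3).tolist(),p['camera_matrix'].tolist() if hasattr(p['camera_matrix'],'tolist') else p['camera_matrix'],p['k1'])
    np.savez(f'{n}.npz',**p)
    cv2.imwrite(f'pics/{n}0.png',p['color'][:,:,::-1])
E
```

```text
pics
0.0 [ 0.24592647 -0.49167181  0.23070681] [[ 8.94367283e-01  4.47333129e-01 -4.85616024e-04]
 [ 4.47333388e-01 -8.94366591e-01  1.11403655e-03]
 [ 6.40267066e-05 -1.21359010e-03 -9.99999262e-01]] [0.29677523 0.35041484 0.19183812] 1.0056388073556688
top [ 0.42259113 -0.02569979  1.50679406] [[-0.003, -0.995, 0.098], [-1.0, 0.004, 0.009], [-0.01, -0.098, -0.995]] [[535.3930190424784, 0.0, 286.30381333665366], [0.0, 535.3930190424784, 209.23780197230843], [0.0, 0.0, 1.0]] 0.0715941060431414
side [0.16948633 0.90147311 0.69135445] [[-0.92, -0.196, 0.34], [-0.392, 0.456, -0.799], [0.002, -0.868, -0.496]] [[483.3199509169164, 0.0, 277.3865489078808], [0.0, 483.3199509169164, 204.09918964034807], [0.0, 0.0, 1.0]] 0.01578476783741917
```

View pics/top0.png

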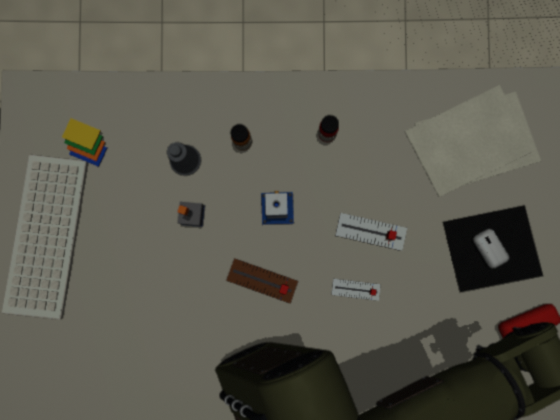

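View pics/side0.png

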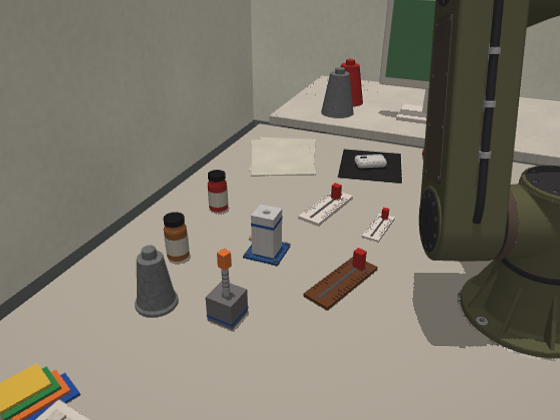

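Both views show three things like the scale. In the top picture they are a large white plate at (371,232), a small white one at (356,290) and a brown one at (262,280). The large white one is meant, since it isn't brown and is larger than the other white one. Also in the top picture: rod and stand at (188,213), block at (277,206), jars at (240,136) and (329,127), cone at (182,157). Next I'll measure and make the confirming crop.

```bash
cat > h.py <<'E'
import numpy as np, cv2
from station import *
def rays(p,uv):
    # slopes for pixels (u,v); inverse of s*(1+k1 r^2)
    K=np.array(p['camera_matrix']); k=float(p['k1'])
    return cv2.undistortPoints(np.array(uv,float).reshape(-1,1,2),K,np.array([k,0,0,0,0.])).reshape(-1,2)
def pose(p,s=None):
    if 'mount' in p:
        T=np.eye(4);T[:3,:3]=s['tcp_rot'];T[:3,3]=s['tcp_pos'];T=T@np.array(p['mount']);return T[:3,:3],T[:3,3]
    return np.array(p['orientation']),np.array(p['xyz'])
def cloud(p,mask,s=None):
    v,u=np.nonzero(mask&(p['depth']>0)); d=p['depth'][v,u]
    r=rays(p,np.c_[u,v]); R,t=pose(p,s)
    return (np.c_[r,np.ones(len(r))]*d[:,None])@R.T+t,np.c_[u,v]
def at_z(p,uv,z,s=None):
    r=rays(p,uv);R,t=pose(p,s);D=np.c_[r,np.ones(len(r))]@R.T
    return t+D*((z-t[2])/D[:,2])[:,None]
E
python3 - <<'E'
from h import *
p=read_camera('top'); q=read_camera('side')
for n in ['rod_center','stand','block','scale','cursor','jar_red_center','jar_amber_center','cone_center']:
  for cam,pp in (('top',p),('side',q)):
    for o in outline_of(pp,n)[:3]:
        if o['conf']<.3: continue
        c,_=cloud(pp,o['pixels'])
        if len(c)<3: continue
        zt=np.percentile(c[:,2],95); top=c[c[:,2]>zt-.012]
        mr=cv2.minAreaRect((top[:,:2]*1000).astype(np.float32))
        print(n,cam,round(o['conf'],2),o['extent'],'med',np.round(np.median(c,0),3),'ztop',round(zt,3),'rect',np.round(np.hstack([mr[0],mr[1],mr[2]]),1))
cv2.imwrite('pics/crop1.png',cv2.resize(p['color'][175:320,150:420,::-1],None,fx=2.9,fy=2.9,interpolation=cv2.INTER_CUBIC))
E
```

```text
rod_center top 0.7 [177.3, 208.6, 193.3, 215.2] med [0.554 0.248 0.156] ztop 0.162 rect [554.6 251.5  22.9  19.9  71.6]
rod_center side 0.76 [218.3, 250.8, 230.4, 298.5] med [0.552 0.258 0.13 ] ztop 0.159 rect [555.5 254.   21.2  20.7  67.9]
stand top 0.69 [388.7, 230.5, 397.0, 240.4] med [ 0.494 -0.297  0.05 ] ztop 0.056 rect [ 494.8 -297.8   20.1   23.8   77.4]
stand top 0.63 [179.0, 204.4, 203.2, 226.3] med [0.547 0.241 0.058] ztop 0.064 rect [555.1 252.   63.5  60.1  83.5]
stand side 0.73 [204.7, 283.8, 247.2, 328.4] med [0.544 0.275 0.044] ztop 0.061 rect [554.9 251.8  65.5  61.5  84.1]
block top 0.77 [260.7, 191.5, 298.4, 225.9] med [0.565 0.012 0.045] ztop 0.118 rect [573.6  14.1  56.2  55.3   2.2]
block side 0.65 [241.5, 203.2, 292.9, 265.6] med [0.564 0.041 0.053] ztop 0.115 rect [573.1  16.7  57.8  61.8   1.5]
scale top 0.94 [228.7, 256.5, 297.9, 301.4] med [0.37  0.056 0.009] ztop 0.017 rect [371.5  57.2 189.9  64.8  70. ]
scale top 0.79 [336.2, 279.6, 376.7, 299.7] med [ 0.347 -0.202  0.006] ztop 0.016 rect [ 347.  -202.3  131.    44.9   83.2]
scale top 0.65 [336.7, 213.0
[... 1147 characters left out ...]
 -0.126  0.106] ztop 0.113 rect [ 787.6 -128.1   45.5   47.9   87.9]
jar_red_center side 0.93 [207.0, 172.5, 227.8, 214.6] med [ 0.778 -0.109  0.064] ztop 0.109 rect [ 787.5 -126.1   46.    51.4   17.4]
jar_amber_center top 0.9 [230.1, 122.7, 249.7, 147.5] med [0.755 0.11  0.106] ztop 0.113 rect [764.2 112.2  45.1  46.8  67.3]
jar_amber_center side 0.74 [163.0, 209.5, 189.6, 263.0] med [0.754 0.131 0.065] ztop 0.11 rect [765.7 115.2  47.   48.8  65.3]
cone_center top 0.81 [167.5, 142.8, 204.2, 175.3] med [0.699 0.264 0.081] ztop 0.139 rect [712.  277.5  29.4  29.9  67.8]
cone_center side 0.65 [136.5, 248.7, 177.2, 316.5] med [0.695 0.298 0.063] ztop 0.131 rect [707.7 282.9  48.3  39.7  40.5]
```

View pics/crop1.png

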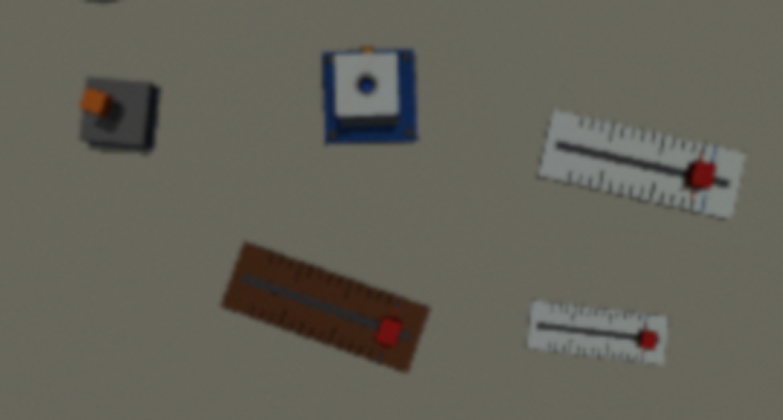

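The crop confirms it: the large white plate at (371,232) carries the blue zero tick at its right (-y) end, with the cursor close to it. Next I'll move above the rod and look from the wrist.

Request:
{"api": "play_rows", "payload": {"motion": [{"dp": [38,-33,-4]},{"dp": [38,-33,-4]},{"dp": [38,-33,-4]},{"dp": [38,-33,-4]},{"dp": [38,-33,-4]},{"dp": [38,-33,-4]},{"dp": [38,-33,-4]},{"dp": [38,-33,-4]},{"dp": [38,-33,-4]},{"dp": [38,-33,-4]},{"dp": [38,-33,-4]},{"dp": [38,-33,-4]}], "claw": 60, "squeeze": 40}}

```text
invalid input at $.motion[0]: expected keys dp, twist
```

Request:
{"api": "play_rows", "payload": {"motion": [{"dp": [38,-33,0]},{"dp": [38,-33,0]},{"dp": [38,-33,0]},{"dp": [38,-33,0]},{"dp": [0,0,0]},{"dp": [0,0,0]}]}}

```text
invalid input at $.motion[0]: expected keys dp, twist
```

```bash
cat > look.py <<'E'
from h import *
import sys
s=sense(); w=read_camera('wrist'); cv2.imwrite('pics/'+sys.argv[1],w['color'][:,:,::-1])
print(s['t'],s['tcp_pos'],s['tcp_rot'].round(3).tolist())
for n in ['rod_center','stand']:
    for o in outline_of(w,n)[:1]:
        c,_=cloud(w,o['pixels'],s); zt=np.percentile(c[:,2],95); top=c[c[:,2]>zt-.004]
        mr=cv2.minAreaRect((top[:,:2]*1000).astype(np.float32)); print(n,o['conf'],o['extent'],zt,mr)
E
python3 look.py w1.png
```

```text
1.0 [ 0.24604904 -0.49187433  0.23127806] [[0.894, 0.447, -0.0], [0.447, -0.894, 0.0], [-0.0, -0.0, -1.0]]
```

View pics/w1.png

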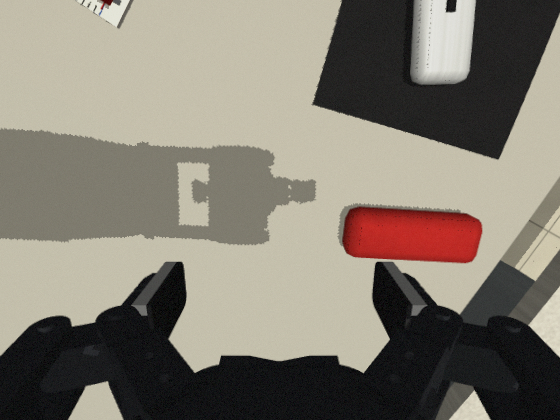

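The moves were refused because each row needs a twist as well. The picture shows the arm still at the start: a mouse at (440,40), a red item at (410,235) and the fingers at the bottom edge.

Request:
{"api": "play_rows", "payload": {"motion": [{"dp": [38,-33,-4],"twist": 0},{"dp": [38,-33,-4],"twist": 0},{"dp": [38,-33,-4],"twist": 0},{"dp": [38,-33,-4],"twist": 0},{"dp": [38,-33,-4],"twist": 0},{"dp": [38,-33,-4],"twist": 0},{"dp": [38,-33,-4],"twist": 0},{"dp": [38,-33,-4],"twist": 0},{"dp": [38,-33,-4],"twist": 0},{"dp": [38,-33,-4],"twist": 0},{"dp": [38,-33,-4],"twist": 0},{"dp": [38,-33,-4],"twist": 0}], "claw": 60, "squeeze": 40}}

```text
t: 2.65
tcp_pos: [0.4771, 0.068, 0.2796]
tcp_rot: [[0.894, 0.447, 0.001], [0.447, -0.894, -0.0], [0.0, 0.0, -1.0]]
wrist_force: [0.6, -0.4, -0.6]
opening: 0.702
finger_force: 0.0
```

Request:
{"api": "play_rows", "payload": {"motion": [{"dp": [38,-33,0],"twist": 0},{"dp": [38,-33,0],"twist": 0},{"dp": [0,0,0],"twist": 0},{"dp": [0,0,0],"twist": 0}]}}

```text
t: 3.15
tcp_pos: [0.515, 0.159, 0.2791]
tcp_rot: [[0.894, 0.448, -0.0], [0.448, -0.894, -0.0], [-0.0, 0.0, -1.0]]
wrist_force: [0.3, 0.2, -0.4]
opening: 0.699
finger_force: 0.0
```

```bash
python3 look.py w2.png
```

```text
3.15 [0.51498444 0.15901724 0.27911426] [[0.894, 0.448, -0.0], [0.448, -0.894, -0.0], [-0.0, 0.0, -1.0]]
stand 0.78 [184.5, 72.7, 260.2, 151.1] 0.06035005033640739 ((557.2382202148438, 251.75784301757812), (60.21956253051758, 60.35306930541992), 84.99372100830078)
```

View pics/w2.png

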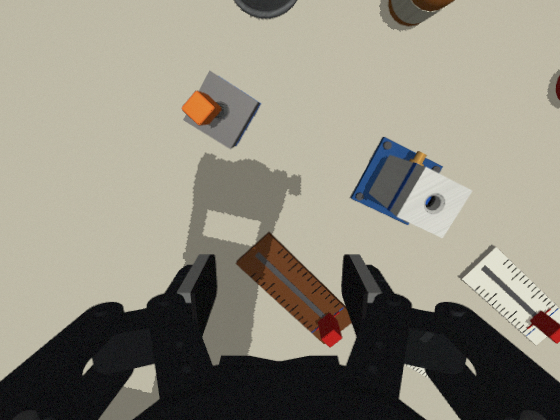

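The wrist view shows the orange handle at (202,107), the stand at (225,108), the mouth at (434,202) and the meant scale at lower right. I'll measure the handle top, the mouth and the handle yaw.

```bash
cat > m.py <<'E'
from h import *
s=sense(); w=read_camera('wrist')
hsv=cv2.cvtColor(w['color'],cv2.COLOR_RGB2HSV)
def rect(m,z0,z1,n):
    c,uv=cloud(w,m,s); k=(c[:,2]>z0)&(c[:,2]<z1)
    if k.sum()<10: print(n,'few');return
    c=c[k]; mr=cv2.minAreaRect((c[:,:2]*1000).astype(np.float32)); print(n,k.sum(),np.round(np.hstack(mr),1),'z',np.median(c[:,2]).round(4),'mean',c.mean(0).round(4))
org=(hsv[...,0]>5)&(hsv[...,0]<18)&(hsv[...,1]>170)&(hsv[...,2]>90)
rect(org,.1575,.165,'handle top')
al=np.ones(org.shape,bool)
rect(al,.112,.118,'block top')
# mouth: chamfer hole circle: pixels in block-top contour without top depth
c,uv=cloud(w,al,s); k=(c[:,2]>.112)&(c[:,2]<.118)
im=np.zeros(org.shape,np.uint8); im[uv[k,1],uv[k,0]]=255
cs,h=cv2.findContours(im,cv2.RETR_CCOMP,cv2.CHAIN_APPROX_NONE)
for i,q in enumerate(cs):
    if h[0][i][3]>=0 and cv2.contourArea(q)>50:
        g=at_z(w,q.reshape(-1,2),.115,s); print('hole',cv2.minEnclosingCircle((g[:,:2]*1000).astype(np.float32)),g.mean(0),len(q))
print('red/white plate'); rect((hsv[...,1]<60)&(hsv[...,2]>120),.008,.0125,'scale')
E
python3 m.py
```

```text
handle top 597 [557.  251.   19.5  19.8  72.3] z 0.1589 mean [0.5571 0.2511 0.159 ]
block top 2723 [575.   14.4  55.7  58.    1.4] z 0.1141 mean [0.5755 0.0152 0.1141]
hole ((575.151611328125, 16.02940559387207), 10.2676420211792) [0.57542335 0.01559121 0.115     ] 60
red/white plate
scale 3333 [483.2 -69.8 275.2 534.   12.8] z 0.0092 mean [ 0.5103 -0.2306  0.0092]
```

```bash
python3 -c "
from station import *;import numpy as np
s=sense();print(s['joint_positions']);R=s['tcp_rot'];d=np.array([.5571,.2511,.2]) -s['tcp_pos'];print(R.T@d*1000, np.degrees(np.arctan2(R[1,1],R[0,1])))"
```

```text
[ 2.30460261e-01  2.41656296e-01  1.48221628e+00 -1.57142150e-05
  1.41722627e+00  1.33868473e+00]
[ 78.90182763 -64.1813618   79.64725618] -63.496449086362844
```

Request:
{"api": "play_rows", "payload": {"motion": [{"dp": [26,-21,10],"twist": 0},{"dp": [26,-21,10],"twist": 0},{"dp": [27,-22,10],"twist": 0},{"dp": [0,0,8],"twist": -0.133},{"dp": [0,0,8],"twist": -0.133},{"dp": [0,0,8],"twist": -0.133},{"dp": [0,0,8],"twist": -0.133},{"dp": [0,0,8],"twist": -0.133},{"dp": [0,0,8],"twist": -0.132},{"dp": [0,0,0],"twist": 0}]}}

```text
t: 4.6
tcp_pos: [0.5571, 0.2512, 0.201]
tcp_rot: [[0.307, 0.952, -0.001], [0.952, -0.307, -0.0], [-0.001, -0.001, -1.0]]
wrist_force: [0.7, -0.4, 0.2]
opening: 0.703
finger_force: 0.0
```

```bash
python3 m.py 2>&1 | head -3; python3 - <<'E'
from h import *
s=sense();print(s['tcp_pos'],s['tcp_rot'].round(4).tolist(),s['wrist_force'])
w=read_camera('wrist');cv2.imwrite('pics/w3.png',w['color'][:,:,::-1])
R,t=pose(w,s);print('cam',t,R.round(3).tolist())
E
```

```text
handle top 890 [556.6 253.6  19.8  18.9  70.7] z 0.1589 mean [0.5567 0.2539 0.1589]
block top 488 [645.1 280.3  52.3 176.2  87. ] z 0.1155 mean [0.6935 0.2825 0.1153]
red/white plate
[0.55727021 0.25139234 0.2015166 ] [[0.3084, 0.9512, 0.0], [0.9512, -0.3084, 0.0], [0.0, 0.0, -1.0]] [ 0.63137665 -0.27830536  0.1431936 ]
cam [0.57919051 0.31855572 0.34321158] [[0.951, -0.297, -0.084], [-0.309, -0.914, -0.264], [0.001, 0.277, -0.961]]
```

View pics/w3.png

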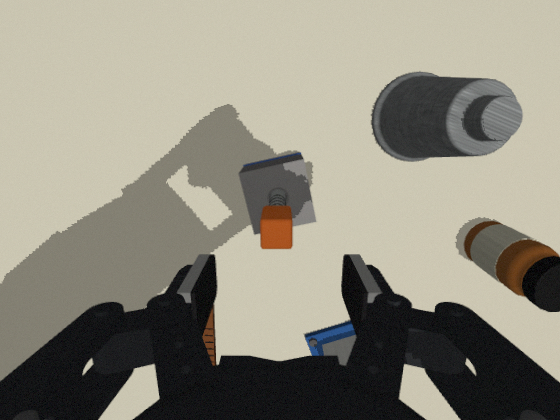

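Handle top at (277,225), centred between the fingers and square to them. Now descend and grip.

Request:
{"api": "play_rows", "payload": {"motion": [{"dp": [1,0,15],"twist": 0},{"dp": [0,0,15],"twist": 0},{"dp": [0,0,15],"twist": 0},{"dp": [0,0,15],"twist": 0},{"dp": [0,0,10],"twist": 0},{"dp": [0,0,5],"twist": 0},{"dp": [0,0,0],"twist": 0}]}}

```text
t: 5.58
tcp_pos: [0.5575, 0.2528, 0.1262]
tcp_rot: [[0.305, 0.952, -0.0], [0.952, -0.305, -0.0], [-0.0, -0.0, -1.0]]
wrist_force: [-0.3, -0.2, -0.6]
opening: 0.702
finger_force: 0.0
```

Request:
{"api": "play_rows", "payload": {"motion": [{"dp": [0,0,0],"twist": 0},{"dp": [0,0,0],"twist": 0},{"dp": [0,0,0],"twist": 0},{"dp": [0,0,0],"twist": 0},{"dp": [0,0,0],"twist": 0},{"dp": [0,0,0],"twist": 0}], "claw": 10, "squeeze": 40}}

```text
t: 6.32
tcp_pos: [0.5576, 0.2529, 0.1267]
tcp_rot: [[0.305, 0.952, 0.001], [0.952, -0.305, 0.0], [0.001, 0.0, -1.0]]
wrist_force: [-1.4, -0.3, 5.4]
opening: 0.223
finger_force: 41.0
```

Gripped. With the tip on the stand's floor (z = 10 mm) at TCP z = 126.7 mm, the rod top sits about 33 mm above the TCP. Lift now.

Request:
{"api": "play_rows", "payload": {"motion": [{"dp": [0,0,-8],"twist": 0},{"dp": [0,0,-12],"twist": 0},{"dp": [0,0,-15],"twist": 0},{"dp": [0,0,-15],"twist": 0},{"dp": [0,0,-15],"twist": 0},{"dp": [0,0,-20],"twist": 0},{"dp": [0,0,-25],"twist": 0},{"dp": [0,0,-20],"twist": 0},{"dp": [0,0,0],"twist": 0}]}}

```text
t: 7.45
tcp_pos: [0.5579, 0.253, 0.2582]
tcp_rot: [[0.305, 0.952, 0.003], [0.952, -0.305, 0.001], [0.002, 0.002, -1.0]]
wrist_force: [0.3, -0.2, -1.5]
opening: 0.233
finger_force: 40.2
```

```bash
python3 -c "
from station import *;import numpy as np
s=sense();R=s['tcp_rot'];p=s['tcp_pos'];print(p,s['wrist_force'],s['ft_torque'],s['joint_positions'][5]);print(R.T@(np.array([.5752,.0156,p[2]])-p)*1000)"
```

```text
[0.55788363 0.25296169 0.25820272] [ 0.27513588 -0.19462865 -1.53307791] [-0.04037345 -0.03708426  0.00889068] 0.6759272101190348
[-2.20765392e+02  8.88989698e+01 -2.05960352e-01]
```

Request:
{"api": "play_rows", "payload": {"motion": [{"dp": [-20,6,0],"twist": 0},{"dp": [-34,11,0],"twist": 0},{"dp": [-34,11,0],"twist": 0},{"dp": [-34,11,0],"twist": 0},{"dp": [-34,11,0],"twist": 0},{"dp": [-34,11,0],"twist": 0},{"dp": [-34,11,0],"twist": 0},{"dp": [-34,11,0],"twist": 0},{"dp": [-20,6,0],"twist": 0},{"dp": [0,0,0],"twist": 0},{"dp": [0,0,0],"twist": 0}]}}

```text
t: 8.82
tcp_pos: [0.5573, -0.0385, 0.2561]
tcp_rot: [[0.305, 0.952, -0.0], [0.952, -0.305, 0.0], [0.0, -0.0, -1.0]]
wrist_force: [-0.8, 0.1, -0.6]
opening: 0.226
finger_force: 40.2
```

```bash
python3 m.py 2>&1 | head -3; cat > rodfind.py <<'E'
from h import *
# rod axis position: handle top in external cameras and wrist; shank in wrist
s=sense();print(s['tcp_pos'],s['tcp_rot'].round(4).tolist(),s['wrist_force'],s['t'])
for n in ['top','side']:
    p=read_camera(n)
    for o in outline_of(p,'rod_center')[:1]:
        c,_=cloud(p,o['pixels']); print(n,o['conf'],np.median(c,0),c.min(0),c.max(0))
E
python3 rodfind.py; python3 - <<'E'
from h import *
w=read_camera('wrist');cv2.imwrite('pics/w4.png',w['color'][:,:,::-1])
E
```

```text
handle top few
block top 3877 [574.9  14.5  56.3  55.7   1.9] z 0.1141 mean [0.5752 0.0152 0.1141]
hole ((574.4571533203125, 14.387714385986328), 10.528680801391602) [0.57420861 0.01563374 0.115     ] 71
[ 0.55739219 -0.03824185  0.25614969] [[0.3042, 0.9526, -0.0002], [0.9526, -0.3042, 0.0002], [0.0001, -0.0003, -1.0]] [-0.26121039 -0.07133728 -1.11702338] 8.875
side 0.89 [ 0.55487554 -0.03175605  0.22270702] [ 0.54556056 -0.55970645 -0.00246065] [ 0.78838511 -0.01964941  0.28930507]
```

View pics/w4.png

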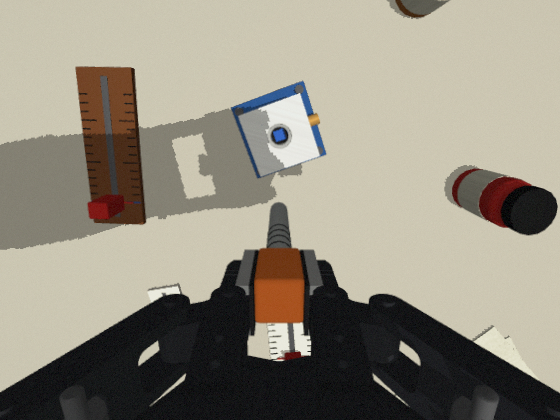

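View: mouth at (279,135), rod tip at (279,207), handle top around (280,298). I'll take the tip and the mouth from this same image so calibration errors mostly cancel.

```bash
python3 - <<'E'
from h import *
s=sense();w=read_camera('wrist');hsv=cv2.cvtColor(w['color'],cv2.COLOR_RGB2HSV);R=s['tcp_rot'];p=s['tcp_pos']
org=(hsv[...,0]>3)&(hsv[...,0]<18)&(hsv[...,1]>170)&(hsv[...,2]>60)
org[:230]=False
c,uv=cloud(w,org,s); k=c[:,2]>np.percentile(c[:,2],90)-.004
T=lambda x:((x-p)@R*1000).round(2)
mr=cv2.minAreaRect(((c[k]-p)@R*1000)[:,:2].astype(np.float32));print('handle top tool xy',mr,np.median(c[k][:,2]))
# shank: by depth, points between handle and tip
m=np.zeros(org.shape,bool);m[200:252,250:310]=True
c,uv=cloud(w,m,s);t=(c-p)@R*1000; k=(np.abs(t[:,1])<15)&(t[:,2]>5)&(t[:,2]<120); t=t[k]
for a in range(10,120,12):
    q=t[(t[:,2]>=a)&(t[:,2]<a+12)]
    if len(q)>5: print(a,len(q),'x front',np.percentile(q[:,0],95).round(2),'y mid',((np.percentile(q[:,1],2)+np.percentile(q[:,1],98))/2).round(2), q[:,1].min().round(1),q[:,1].max().round(1))
hole=np.array([[.5743,.0155,.115]]);print('mouth tool',T(hole))
o=outline_of(w,'rod_center'); print([(x['conf'],x['extent']) for x in o][:2])
# mouth from image: dark/gray rim; average of block rect center
print('block',T(np.array([[.5749,.0145,.115]])))
# tip pixel row
for v in range(196,216,2):
    d=w['depth'][v,262:300]; idx=np.nonzero((d>0)&(d<.26))[0]; print(v,(idx.min()+262,idx.max()+262,d[idx].mean().round(3)) if len(idx) else None)
E
```

```text
handle top tool xy ((1.854903221130371, 0.1808605194091797), (19.598556518554688, 19.888853073120117), 89.76583862304688) 0.28831555068875153
10 162 x front 7.55 y mid 0.11 -6.1 6.4
22 160 x front 7.23 y mid -0.1 -7.0 6.7
34 140 x front 7.13 y mid 0.14 -7.0 7.1
46 122 x front 6.95 y mid -0.18 -7.1 6.8
58 95 x front 6.58 y mid -0.13 -7.0 6.8
70 84 x front 6.45 y mid -0.02 -6.7 6.3
82 71 x front 6.35 y mid -0.26 -7.1 6.7
94 62 x front 6.07 y mid -0.16 -6.6 6.8
mouth tool [[ 56.6   -0.39 141.26]]
[(0.78, [250.4, 203.3, 305.3, 323.8]), (0.66, [264.8, 322.7, 311.3, 358.5])]
block [[ 55.83   0.49 141.26]]
196 None
198 None
200 None
202 (np.int64(276), np.int64(280), np.float32(0.255))
204 (np.int64(272), np.int64(284), np.float32(0.251))
206 (np.int64(271), np.int64(285), np.float32(0.246))
208 (np.int64(270), np.int64(286), np.float32(0.242))
210 (np.int64(270), np.int64(286), np.float32(0.236))
212 (np.int64(270), np.int64(286), np.float32(0.231))
214 (np.int64(269), np.int64(287), np.float32(0.227))
```

Request:
{"api": "play_rows", "payload": {"motion": [{"dp": [10,0,0],"twist": 0},{"dp": [20,0,0],"twist": 0},{"dp": [17,0,0],"twist": 0},{"dp": [10,0,0],"twist": 0},{"dp": [0,0,10],"twist": 0},{"dp": [0,0,8],"twist": 0},{"dp": [0,0,6],"twist": 0},{"dp": [0,0,4],"twist": 0},{"dp": [0,0,3],"twist": 0},{"dp": [0,0,0],"twist": 0}]}}

```text
t: 10.48
tcp_pos: [0.5748, 0.0151, 0.2252]
tcp_rot: [[0.305, 0.952, -0.0], [0.952, -0.305, -0.0], [-0.0, -0.0, -1.0]]
wrist_force: [0.3, -0.4, -0.4]
opening: 0.225
finger_force: 40.2
```

```bash
python3 - <<'E'
from h import *
s=sense();print(s['tcp_pos'],s['wrist_force'],s['ft_torque'])
w=read_camera('wrist');q=read_camera('side');R=s['tcp_rot'];p=s['tcp_pos']
c,_=cloud(w,np.ones((420,560),bool),s);c=c[(c[:,2]>.112)&(c[:,2]<.118)&(abs(c[:,0]-.575)<.05)&(abs(c[:,1]-.015)<.05)]
mr=cv2.minAreaRect((c[:,:2]*1000).astype(np.float32));print(mr)
a=cv2.resize(w['color'][180:330,200:360],(560,525),interpolation=cv2.INTER_CUBIC);b=cv2.resize(q['color'][150:270,230:300],(233,400),interpolation=cv2.INTER_CUBIC)
im=np.zeros((525,795,3),np.uint8);im[:,:560]=a;im[:400,561:794]=b;cv2.imwrite('pics/w5.png',im[:,:,::-1])
E
```

```text
[0.57479615 0.01509974 0.22518322] [ 0.30073115 -0.41638049 -0.39366343] [ 0.00013328 -0.03209082 -0.01016406]
((574.8062744140625, 14.694894790649414), (56.08048629760742, 56.47080993652344), 1.660534143447876)
```

View pics/w5.png

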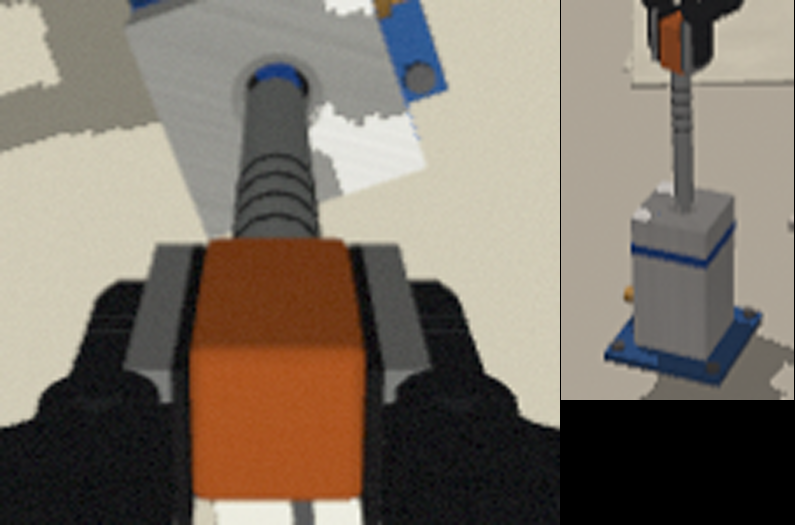

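The nose is inside the mouth (crop (277,80)), and the forces are near zero. Push on in small steps.

Request:
{"api": "play_rows", "payload": {"motion": [{"dp": [0,0,2],"twist": 0},{"dp": [0,0,2],"twist": 0},{"dp": [0,0,2],"twist": 0},{"dp": [0,0,2],"twist": 0},{"dp": [0,0,2],"twist": 0},{"dp": [0,0,2],"twist": 0},{"dp": [0,0,2],"twist": 0},{"dp": [0,0,2],"twist": 0}]}}

```text
t: 11.58
tcp_pos: [0.5748, 0.0152, 0.2091]
tcp_rot: [[0.305, 0.952, -0.0], [0.952, -0.305, -0.0], [-0.0, -0.0, -1.0]]
wrist_force: [0.3, 0.0, -0.3]
opening: 0.229
finger_force: 40.2
```

Request:
{"api": "play_rows", "payload": {"motion": [{"dp": [0,0,2],"twist": 0},{"dp": [0,0,2],"twist": 0},{"dp": [0,0,2],"twist": 0},{"dp": [0,0,2],"twist": 0}]}}

```text
t: 12.08
tcp_pos: [0.5749, 0.0152, 0.2015]
tcp_rot: [[0.305, 0.952, 0.001], [0.952, -0.305, -0.0], [0.0, 0.001, -1.0]]
wrist_force: [-1.0, 0.4, 5.7]
opening: 0.228
finger_force: 41.0
```

The ring is being pushed at about 6 N, with the tip about 30 mm deep.

Request:
{"api": "play_rows", "payload": {"motion": [{"dp": [0,0,2],"twist": 0},{"dp": [0,0,2],"twist": 0},{"dp": [0,0,2],"twist": 0},{"dp": [0,0,2],"twist": 0},{"dp": [0,0,2],"twist": 0},{"dp": [0,0,2],"twist": 0},{"dp": [0,0,2],"twist": 0},{"dp": [0,0,2],"twist": 0}]}}

```text
t: 13.08
tcp_pos: [0.5749, 0.0152, 0.1852]
tcp_rot: [[0.305, 0.952, 0.0], [0.952, -0.305, -0.0], [0.0, 0.0, -1.0]]
wrist_force: [0.2, 0.1, 3.6]
opening: 0.233
finger_force: 41.0
```

Request:
{"api": "play_rows", "payload": {"motion": [{"dp": [0,0,1],"twist": 0},{"dp": [0,0,1],"twist": 0},{"dp": [0,0,1],"twist": 0},{"dp": [0,0,1],"twist": 0},{"dp": [0,0,1],"twist": 0}]}}

```text
t: 13.7
tcp_pos: [0.5748, 0.0152, 0.1802]
tcp_rot: [[0.305, 0.952, 0.0], [0.952, -0.305, -0.0], [-0.0, 0.0, -1.0]]
wrist_force: [-0.2, -0.1, 4.2]
opening: 0.226
finger_force: 41.0
```

Request:
{"api": "play_rows", "payload": {"motion": [{"dp": [0,0,1],"twist": 0},{"dp": [0,0,1],"twist": 0},{"dp": [0,0,1],"twist": 0}], "squeeze": 25}}

```text
t: 14.08
tcp_pos: [0.5753, 0.0153, 0.1791]
tcp_rot: [[0.305, 0.952, 0.002], [0.952, -0.305, 0.0], [0.001, 0.002, -1.0]]
wrist_force: [-5.4, 0.6, 25.3]
opening: 0.225
finger_force: 43.8
```

The force jumped to 25 N at a depth of about 52.6 mm. Back off a millimetre straight away, then re-press gently to tell a hard stop from a jam.

Request:
{"api": "play_rows", "payload": {"motion": [{"dp": [0,0,-1],"twist": 0},{"dp": [0,0,-0.4],"twist": 0},{"dp": [0,0,0],"twist": 0}]}}

```text
t: 14.45
tcp_pos: [0.575, 0.0152, 0.1794]
tcp_rot: [[0.305, 0.952, 0.001], [0.952, -0.305, 0.0], [0.0, 0.001, -1.0]]
wrist_force: [-1.9, 0.3, 9.7]
opening: 0.229
finger_force: 41.7
```

Request:
{"api": "play_rows", "payload": {"motion": [{"dp": [0,-0.5,0.4],"twist": 0.03},{"dp": [-0.5,0,0.2],"twist": 0.03},{"dp": [0,0,0.2],"twist": -0.06},{"dp": [0,0,0],"twist": 0},{"dp": [0,0,0],"twist": 0}]}}

```text
t: 15.08
tcp_pos: [0.5747, 0.015, 0.1793]
tcp_rot: [[0.305, 0.952, 0.002], [0.952, -0.305, 0.0], [0.001, 0.002, -1.0]]
wrist_force: [-0.6, 1.3, 14.9]
opening: 0.228
finger_force: 42.4
```

Under 15 N, twisted and with almost no side force, it stays at the same height, so it is a hard stop. Ease off the pressure and release.

Request:
{"api": "play_rows", "payload": {"motion": [{"dp": [0,0,-0.6],"twist": 0},{"dp": [0,0,-0.4],"twist": 0},{"dp": [0,0,0],"twist": 0}]}}

```text
t: 15.45
tcp_pos: [0.5746, 0.015, 0.1794]
tcp_rot: [[0.305, 0.952, 0.001], [0.952, -0.305, 0.0], [0.001, 0.001, -1.0]]
wrist_force: [0.3, 0.0, 7.7]
opening: 0.226
finger_force: 41.4
```

Request:
{"api": "play_rows", "payload": {"motion": [{"dp": [0,0,0],"twist": 0},{"dp": [0,0,0],"twist": 0},{"dp": [0,0,0],"twist": 0},{"dp": [0,0,0],"twist": 0},{"dp": [0,0,-20],"twist": 0},{"dp": [0,0,-35],"twist": 0},{"dp": [0,0,-35],"twist": 0},{"dp": [-20,0,-15],"twist": 0},{"dp": [-30,0,0],"twist": 0},{"dp": [-20,0,0],"twist": 0},{"dp": [0,0,0],"twist": 0},{"dp": [0,0,0],"twist": 0}], "claw": 60}}

```text
t: 16.95
tcp_pos: [0.5528, -0.0516, 0.2835]
tcp_rot: [[0.305, 0.952, -0.0], [0.952, -0.305, 0.0], [0.0, -0.001, -1.0]]
wrist_force: [-0.2, -0.1, 0.0]
opening: 0.703
finger_force: 0.0
```

```bash
cat > so.py <<'E'
from h import *
s=sense();print(s['t'],s['tcp_pos'],s['wrist_force'])
for n in ['wrist','top','side']:
    p=read_camera(n);ss=s if n=='wrist' else None
    c,_=cloud(p,np.ones((420,560),bool),ss);c=c[(abs(c[:,0]-.575)<.045)&(abs(c[:,1]-.015)<.045)]
    bt=c[(c[:,2]>.105)&(c[:,2]<.125)];bt=bt[np.hypot(bt[:,0]-.575,bt[:,1]-.015)>.014]
    # modal heights
    def mode(z): h,e=np.histogram(z,np.arange(z.min(),z.max()+.001,.0005));i=h.argmax();q=z[abs(z-e[i])<.0015];return np.median(q),len(q)
    ht=c[c[:,2]>.195]
    print(n,'block',mode(bt[:,2]),'top',mode(ht[:,2]) if len(ht)>5 else None,'max',np.percentile(ht[:,2],98) if len(ht) else None, np.median(ht,0) if len(ht) else None)
E
python3 so.py
```

```text
16.95 [ 0.55283625 -0.05161147  0.28352358] [-0.1556144  -0.1359147   0.00093407]
wrist block (np.float64(0.11407239135943117), 2378) top (np.float64(0.21170459210496742), 921) max 0.3822672471424216 [ 0.54040042 -0.02795592  0.36732745]
top block (np.float64(0.11282465550795173), 49) top (np.float64(0.5632953038263445), 143) max 0.5705839443453685 [ 0.55792938 -0.01086051  0.56165632]
side block (np.float64(0.11407469544505544), 188) top (np.float64(0.5242139506816441), 48) max 0.5662622379403688 [0.55496798 0.0026685  0.4989805 ]
```

Stand-out is 97.6 mm from the wrist camera (0.2117 - 0.1141 m), and the TCP readings give the same. The rod stayed put after release. Next I'll move over the scale.

Request:
{"api": "play_rows", "payload": {"motion": [{"dp": [-30,2,0],"twist": 0},{"dp": [-35,2,0],"twist": 0},{"dp": [-35,2,5],"twist": 0},{"dp": [-35,2,10],"twist": 0},{"dp": [-35,2,10],"twist": 0},{"dp": [-35,2,10],"twist": 0},{"dp": [-35,2,10],"twist": 0},{"dp": [-36,3,5],"twist": 0},{"dp": [0,0,0],"twist": -0.08},{"dp": [0,0,0],"twist": 0},{"dp": [0,0,0],"twist": 0}]}}

```text
t: 18.48
tcp_pos: [0.4852, -0.3193, 0.234]
tcp_rot: [[0.229, 0.973, 0.0], [0.973, -0.229, -0.0], [-0.0, 0.0, -1.0]]
wrist_force: [-0.7, -0.1, 0.4]
opening: 0.703
finger_force: 0.0
```

```bash
cat > sc.py <<'E'
from h import *
import sys
s=sense();w=read_camera('wrist');R=s['tcp_rot'];p=s['tcp_pos'];print(s['t'],p,R.round(3).tolist())
hsv=cv2.cvtColor(w['color'],cv2.COLOR_RGB2HSV)
c,uv=cloud(w,np.ones((420,560),bool),s)
near=np.hypot(c[:,0]-.506,c[:,1]+.247)<.12
pl=near&(c[:,2]>.007)&(c[:,2]<.0125)
mr=cv2.minAreaRect((c[pl][:,:2]*1000).astype(np.float32));print('plate',mr,pl.sum())
red=((hsv[...,0]<8)|(hsv[...,0]>172))&(hsv[...,1]>150)
rr=red[uv[:,1],uv[:,0]]&near&(c[:,2]>.049)&(c[:,2]<.057)
if rr.sum()>10:
    m2=cv2.minAreaRect((c[rr][:,:2]*1000).astype(np.float32));print('cursor top',m2,rr.sum(),np.median(c[rr][:,2]))
h=hsv[uv[:,1],uv[:,0]];bl=pl&(h[:,0]>100)&(h[:,0]<130)&(h[:,1]>110)
a=mr[2] if mr[1][0]>mr[1][1] else mr[2]+90
a%=180
d=np.array([np.cos(np.radians(a)),np.sin(np.radians(a))]); C=np.array(mr[0])
print('dir',a,d); 
if bl.sum()>3: print('blue s',np.median((c[bl][:,:2]*1000-C)@d),bl.sum())
nd=near&red[uv[:,1],uv[:,0]]&(c[:,2]<.018)
if nd.sum()>3: print('needle s',np.median((c[nd][:,:2]*1000-C)@d),nd.sum())
if rr.sum()>10: print('cursor reading',(np.array(m2[0])-C)@d+65,'cross',(np.array(m2[0])-C)@[-d[1],d[0]])
cv2.imwrite('pics/'+sys.argv[1],w['color'][:,:,::-1])
E
python3 sc.py w6.png
```

```text
18.475 [ 0.48515571 -0.31931203  0.23395936] [[0.229, 0.973, 0.0], [0.973, -0.229, -0.0], [-0.0, 0.0, -1.0]]
plate ((507.7537536621094, -247.74530029296875), (189.7751922607422, 66.51129150390625), 76.62421417236328) 9985
cursor top ((496.1326599121094, -298.5030517578125), (19.761798858642578, 22.59969139099121), 76.62559509277344) 429 0.05242783696493564
dir 76.62421417236328 [0.23133677 0.97287373]
cursor reading 12.930730601768147 cross -0.43627748909721753
```

View pics/w6.png

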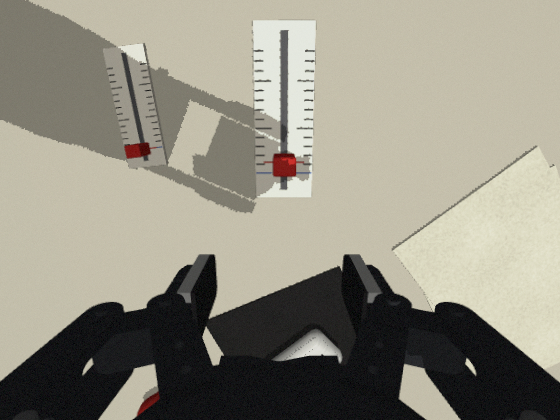

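The meant scale is at (284,110) and its cursor at (284,165), just above the blue zero tick at (284,173), reading about 13 mm. Descend and grip across it.

Request:
{"api": "play_rows", "payload": {"motion": [{"dp": [12,3,15],"twist": 0},{"dp": [12,2,30],"twist": 0},{"dp": [0,0,40],"twist": 0},{"dp": [0,0,40],"twist": 0},{"dp": [0,0,40],"twist": 0},{"dp": [0,0,28],"twist": 0},{"dp": [0,0,14],"twist": 0},{"dp": [0,0,7],"twist": 0},{"dp": [0,0,0],"twist": 0}]}}

```text
t: 19.65
tcp_pos: [0.4954, -0.2975, 0.0202]
tcp_rot: [[0.228, 0.974, 0.0], [0.974, -0.228, -0.0], [-0.0, 0.0, -1.0]]
wrist_force: [0.7, 1.0, 0.2]
opening: 0.703
finger_force: 0.0
```

Request:
{"api": "play_rows", "payload": {"motion": [{"dp": [0,0,0],"twist": 0},{"dp": [0,0,0],"twist": 0},{"dp": [0,0,0],"twist": 0},{"dp": [0,0,0],"twist": 0},{"dp": [0,0,0],"twist": 0}], "claw": 10, "squeeze": 25}}

```text
t: 20.27
tcp_pos: [0.4957, -0.2979, 0.0207]
tcp_rot: [[0.228, 0.974, 0.001], [0.974, -0.228, -0.001], [-0.001, 0.002, -1.0]]
wrist_force: [0.8, 0.5, 6.6]
opening: 0.278
finger_force: 28.7
```

Request:
{"api": "play_rows", "payload": {"motion": [{"dp": [4,0,0],"twist": 0},{"dp": [8,0,0],"twist": 0},{"dp": [12,0,0],"twist": 0},{"dp": [15,0,0],"twist": 0},{"dp": [15,0,0],"twist": 0},{"dp": [13,0,0],"twist": 0},{"dp": [10,0,0],"twist": 0},{"dp": [5,0,0],"twist": 0},{"dp": [3,0,0],"twist": 0},{"dp": [0,0,0],"twist": 0},{"dp": [0,0,0],"twist": 0}]}}

```text
t: 21.65
tcp_pos: [0.515, -0.2149, 0.0207]
tcp_rot: [[0.228, 0.974, 0.001], [0.974, -0.228, -0.0], [-0.0, 0.001, -1.0]]
wrist_force: [1.4, 1.5, 6.6]
opening: 0.277
finger_force: 28.9
```

Request:
{"api": "play_rows", "payload": {"motion": [{"dp": [0,0,0],"twist": 0},{"dp": [0,0,0],"twist": 0},{"dp": [0,0,0],"twist": 0},{"dp": [0,0,-20],"twist": 0},{"dp": [0,0,-40],"twist": 0},{"dp": [-25,0,-40],"twist": 0},{"dp": [-30,0,-40],"twist": 0},{"dp": [-30,0,-40],"twist": 0},{"dp": [-20,0,-34],"twist": 0},{"dp": [0,0,0],"twist": 0},{"dp": [0,0,0],"twist": 0}], "claw": 60}}

```text
t: 23.02
tcp_pos: [0.4904, -0.3166, 0.2328]
tcp_rot: [[0.228, 0.974, -0.001], [0.974, -0.228, 0.001], [0.001, -0.001, -1.0]]
wrist_force: [0.0, 0.4, -0.7]
opening: 0.704
finger_force: 0.0
```

```bash
python3 sc.py w7.png; python3 so.py | head -2; python3 - <<'E'
from h import *
im=cv2.imread('pics/w7.png');cv2.imwrite('pics/w7c.png',cv2.resize(im[5:215,220:350],None,fx=2.8,fy=2.8,interpolation=cv2.INTER_CUBIC))
E
```

```text
23.025 [ 0.49037609 -0.31660788  0.23281368] [[0.228, 0.974, -0.001], [0.974, -0.228, 0.001], [0.001, -0.001, -1.0]]
plate ((507.84686279296875, -247.51605224609375), (189.02108764648438, 66.13042449951172), 76.63534545898438) 9834
cursor top ((515.5014038085938, -215.899658203125), (19.81149673461914, 23.00691032409668), 76.86865997314453) 544 0.05235038783117657
dir 76.63534545898438 [0.23114776 0.97291866]
needle s 32.58554867030038 17
cursor reading 97.52950963945554 cross -0.13918712844564335
23.075 [ 0.49039913 -0.31636826  0.23254806] [-0.3699303   0.33467332  0.02787985]Traceback (most recent call last):
  File "so.py", line 10, in <module>
    print(n,'block',mode(bt[:,2]),'top',mode(ht[:,2]) if len(ht)>5 else None,'max',np.percentile(ht[:,2],98) if len(ht) else None, np.median(ht,0) if len(ht) else None)
                    ~~~~^^^^^^^^^
  File "so.py", line 8, in mode
    def mode(z): h,e=np.histogram(z,np.arange(z.min(),z.max()+.001,.0005));i=h.argmax();q=z[abs(z-e[i])<.0015];return np.median(q),len(q)
                                              ~~~~~^^
    return umr_minimum(a, axis, None, out, keepdims, initial, where)
ValueError: zero-size array to reduction operation minimum which has no identity
```

View pics/w7c.png

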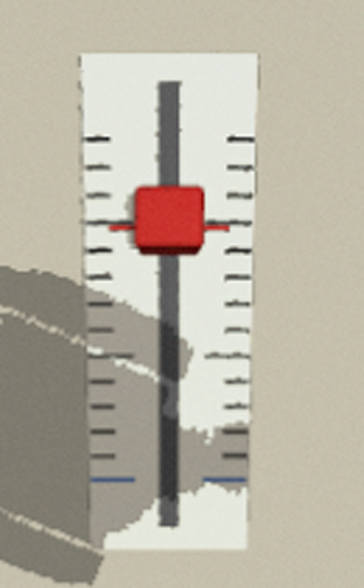

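The needle sits about 2 mm below the long 100 tick (crop (170,228) against (170,222)), so it reads about 97.6 mm. I'll check once that the rod still stands, then hand in.

```bash
python3 - <<'E'
from h import *
q=read_camera('side')
c,_=cloud(q,np.ones((420,560),bool));k=c[(np.hypot(c[:,0]-.575,c[:,1]-.015)<.02)&(c[:,2]>.12)&(c[:,2]<.25)]
print(len(k),np.percentile(k[:,2],[2,50,99]),np.median(k,0),sense()['wrist_force'])
if len(k)>30 and .205<np.percentile(k[:,2],99)<.218: print(job_done())
E
```

```text
312 [0.12309514 0.18416977 0.2126039 ] [0.57328643 0.02344681 0.18416977] [ 0.20702737 -0.8179795  -0.56367153]
the job is handed in; nothing more can be done
None
```

The job is handed in, with no verdict shown: the rod stands bottomed in the bore with about 97.6 mm out, pressed to a brief peak of about 25 N, and the red cursor reads about 97.6 mm.

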